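Set the burner's vent and slide it under the warming stand

ROBOT

A 6-joint arm with a two-finger parallel gripper is mounted at the origin on the work surface. World frame = base frame: x ahead of the robot, y to its left, z up, the work surface at z = 0. Lengths are in m, angles in rad, forces in N, time in s.
With the tool pointing down it reaches from about 0.35 to 0.975 m from the base axis. Payload 4.9 kg.
Tool frame: the origin (TCP) lies between the finger pads; the fingertips stand 22 mm ahead of it and the grasp point (between the pads) lies 3 mm ahead of it; z points along the fingers, y is the line along which they close (so a half turn about z gives the same grasp; the last joint's range is limited). The gripper opens to 85 mm and grips with 20 to 120 N. Pads are 22 mm wide; open, the fingers measure 114 mm over their backs; the gripper's body (76 mm by 85 mm) begins 54 mm behind the grasp point. The pads swing forward as they close: fully open they stand 13 mm farther back than shut.
Start: joints at [1.004, 0.053, 1.613, -0, 1.476, -0.119], TCP at [0.271, 0.563, 0.253] pointing down, gripper open.
Joint ranges: [-3.01, 3.01], [-1.01, 2.22], [0.06, 2.58], [-1.02, 4.17], [0.09, 2.62], [-3.14, 3.14]. Speed limits (rad/s): [2.57, 2.57, 3.14, 3.14, 3.14, 3.14].

INTERFACE

Orientations are given as a unit quaternion [w, x, y, z].
In Python, from plant import state, grab_frame, get_calibration, job_done, recognise, regions_of gives the robot as it stands.
- The arm moves only by the tool apply_moves, never from a script. Its argument "targets" is a list of rows, each an object with "translation": the shift along the tool's x, y, z normalised to -1 to 1, where 1 is 100 mm, a list of three; "twist": the turn about the tool's z normalised to -1 to 1, where 1 is 0.1 rad; "hand": the opening, from 0 (shut) to 1 (fully open). A call has 1 to 8 rows; each row shifts and turns the commanded pose from where the row before left it, along the tool's axes as they then stand; what a row does not reach is not made up. A row lasts 1/10 s, in which the tool goes at most 50 mm and 8.59 degrees, less where a joint would pass 70% of its speed; a pose out of reach is approached as far as the arm can. A call with a number of a shift or a turn outside -1 to 1 is refused whole. A call with a gripper value outside its range is refused whole. The fingers move at their own pace and stop on an object; the grip force is fixed at half the most. Time passes only in rows, so rows that do not move let the fingers close. It gives the time, the measured TCP pose, the force, the opening and the grip force at its end, in the units of the state.
- state(): the state, without advancing time (a new reading comes with each control period).
- grab_frame(name): name is "side" or "top" or "wrist"; returns the picture (480x640x3 uint8, red, green, blue); there is no depth.
- get_calibration(name): a dict with "camera_matrix" (3x3 intrinsics, pixels), "pose" (4x4, takes a point from camera to world coordinates). Camera axes: x right, y up, looking along -z (the intrinsics and any distortion apply to the point x, -y, -z); pixel columns grow to the right and rows downward; lengths in m; the calibration is good to about 2 mm. A picture is of the moment at which its call begins: read the wrist's pose just before it. get_calibration takes no time and is no camera call; for the wrist camera it gives the pose at the moment of the call.
- job_done(): hands the job in; it is judged then, once.
Trained networks look in the newest picture that a camera, given by its name, has taken for a name from the list of things; names that differ only in an ending like _2 or _b are one class to them, and where a whole thing is asked for, a point or a joint stands for the part that bears it (a point fixed in the world has none). Each returns a list of dicts, best first, with "score" (0 to 1); they miss things now and then, are a little off and sometimes report something else, mostly with a low value. They report only what shows in the picture. A call takes as long as a camera call. They do not tell look-alikes from the thing itself.
- recognise(camera, query): "point" ([x, y, z] in m, in world coordinates, good to about 4 mm: the middle of the surface that is visible of it).
- regions_of(camera, query): "pixels" (480x640 bool, what is visible of it).
The state is a dict: "time": time; "joint_pos": joint angles; "joint_vel": joint speeds; "joint_efforts": joint torques, N m; "tool_pos": TCP position; "tool_rot": TCP orientation; "contact_force": force on the tool from outside, world axes, zero at the start; "ft_torque": the same for the moment, N m; "gripper_width": opening from 0.0 (shut) to 1.0 (fully open); "grasp_force": force on a finger pad.
Only numpy, scipy, OpenCV 4.12 (cv2) and the standard library are available. Lean on these libraries where they do the work, as an engineer would, in place of code of your own. Each camera call takes 0.05 s, during which the arm holds its last target. There are 200 camera calls.

TASK

Get the food warmer ready: turn the vent dial on the blue burner until its scale reads 60 against the yellow index line, then slide the burner in through the open front of the black warming stand until it is centred beneath it, handle sticking out at the open front. Do not knock the burner against the stand's posts or underside, and leave the stand, the red dish on it and everything else on the table where they are.

Things in the scene. Friction and masses are not known exactly. Their poses are not given: they have to be found in the camera images.
- burner: Low round burner, loose on the table, about 0.75 kg: blue enamel can 100 mm in diameter, 34 mm high; with the dial's grip bar on top it is 60 mm high. Origin at the centre of its underside, z up. A straight pale wooden handle (14 mm wide, 14 mm tall, 18 to 32 mm above the table) sticks out along its own -x, ending 165 mm from the burner's centre.
- burner_handle (a point): Point on the handle's centre line, 140 mm from the burner's centre and 25 mm above the table: a place to take hold across the 14 mm width. When the burner is centred under the stand this point is 65 mm outside the stand's front edge.
- index (a point): Yellow index line, 12 mm long, on the can's top rim above the handle (44.5 mm from the centre, towards the handle), beside the dial's edge.
- dial (a joint): Reading of the burner's vent dial in rad, 0 to 1.571 (90 degrees) between stops; grows as the dial turns anticlockwise seen from above. Stays where left (friction 0.025 N m; the burner may turn along a few degrees). White disc, 76 mm in diameter, top 40 mm above the table, a mark every 10 degrees: 0 broad and red, the rest black, counting up clockwise from it; 30, 60, 90 longer. Starts at 0 to 34.
- dial_grip (a point): Centre of the dial's black grip bar (52 mm long, 14 mm wide, 40 to 60 mm above the table), on the dial's vertical axis, which is the burner's, 50 mm above the table. x axis along the bar. One bar end points at the red 0 mark: at reading 0 the bar lies along the handle, at 60 it is turned 60 degrees anticlockwise from that.
- stand: Black steel warming stand, loose, about 1.5 kg: flat top 150 mm deep (own x) by 162 mm wide (y), underside 78 mm, upper face 86 mm above the table, on four corner posts, 150 mm clear between left and right posts. Open at the front (own -x); a low rail closes the back (inner face 69 mm behind the centre). Origin on the table under the middle of the top: the burner's centre belongs here.
- stand_front (a point): Middle of the lower front edge of the stand's top, 75 mm in front of its middle, 78 mm above the table; the 60 mm high burner goes in below it with 18 mm of headroom.
- dish: Red ceramic dish with a closed flap lid, 120 mm in diameter, about 58 mm high, standing loose on top of the stand, so it reaches about 144 mm above the table. Origin at the centre of its underside. Leave alone.
- lamp: Glass hurricane lamp on a dark base, 110 mm in diameter, 190 mm high; origin at the centre of its underside. Leave alone.
- pot: White plastic citronella pot with a screw cover, 97 mm in diameter, 83 mm high; origin at the centre of its underside. Leave alone.
- trivet: Flat bamboo fan-shaped trivet, about 165 mm long, 175 mm wide, 10 mm high; origin on the table near its middle. Leave alone.
- lighter: Steel lighter stand with an orange lighter, foot 68 mm in diameter, 84 mm high; origin at the centre of its underside. Leave alone.
There are look-alikes about, which are no part of the job. Leave any green or orange look-alike of the stand alone.

How it is judged:
By the outcome, as a careful person would: the job done as asked, in the order asked, and still so for the second after the job is handed in, with the robot touching nothing.
It also fails if it takes over 67 s, if anything falls off the work surface, if the arm or the gripper's body presses on something with over 40 N, if the wrist force passes 120 N, or if a joint passes its speed limit or range.

## Working session

There is one attempt and no reset: what is moved stays moved. The work goes in short steps, Python scripts to look and compute and a tool call to move; the robot and the scene stay as the last step left them, time stands still between calls to the robot, and variables do not carry over. Pictures are saved under pics/ and viewed, at most 10 in all, crops included, and the job is handed in when it is done.

Besides the shell and the picture viewer there is one more tool, called after "Emit:" as name(argument=value, ...) on one line, values as JSON. apply_moves: Moves the arm, as the interface text tells. Its arguments: {"type":"object","properties":{"targets":{"type":"array"}},"required":["targets"]}

```bash
mkdir -p pics; python3 - <<'E'
from plant import *
import cv2,numpy as np
ims=[grab_frame(n) for n in("top","side")]
for n,i in zip(("top","side"),ims): cv2.imwrite(f"pics/{n}0.png",i[:,:,::-1])
s=state();print(s["time"],s["tool_pos"],s["tool_rot"],s["gripper_width"])
for c in("top","side"):
  k=get_calibration(c);print(c,np.round(k["camera_matrix"],1).tolist(),np.round(k["pose"],3).tolist())
for q in("burner","burner_handle","dial_grip","index","stand","dish","lamp","pot","trivet","lighter"):
  for r in recognise("top",q)[:3]: print(q,np.round(r["point"],3),round(r["score"],2))
E
```

```text
0.1 [0.27032002 0.56294212 0.25217577] [-3.13422162e-04  2.22033284e-01  9.75038650e-01 -8.68010935e-04] 1.0020271100486318
top [[495.1, 0.0, 318.1], [0.0, 495.1, 243.2], [0.0, 0.0, 1.0]] [[-0.097, 0.975, -0.199, 0.329], [-0.995, -0.096, 0.018, -0.022], [-0.001, 0.2, 0.98, 1.292], [0.0, 0.0, 0.0, 1.0]]
side [[575.7, 0.0, 324.1], [0.0, 575.7, 223.0], [0.0, 0.0, 1.0]] [[0.917, 0.284, -0.282, 0.092], [-0.4, 0.643, -0.653, -1.134], [-0.004, 0.711, 0.703, 1.235], [0.0, 0.0, 0.0, 1.0]]
burner [ 0.556 -0.158  0.031] 0.67
burner_handle [ 0.551 -0.16   0.039] 0.96
dial_grip [ 0.544 -0.152  0.04 ] 0.84
index [ 0.553 -0.159  0.037] 0.76
stand [0.309 0.177 0.089] 0.97
stand [0.52  0.131 0.087] 0.88
stand [0.544 0.381 0.088] 0.75
dish [0.567 0.156 0.135] 0.7
lamp [ 0.754 -0.07   0.106] 0.88
lamp [0.78  0.216 0.081] 0.71
lamp [ 0.555 -0.16   0.035] 0.4
pot [0.782 0.214 0.082] 0.79
trivet [ 0.514 -0.468  0.007] 0.76
trivet [0.519 0.132 0.081] 0.47
lighter [0.335 0.36  0.009] 0.67
```

View pics/top0.png

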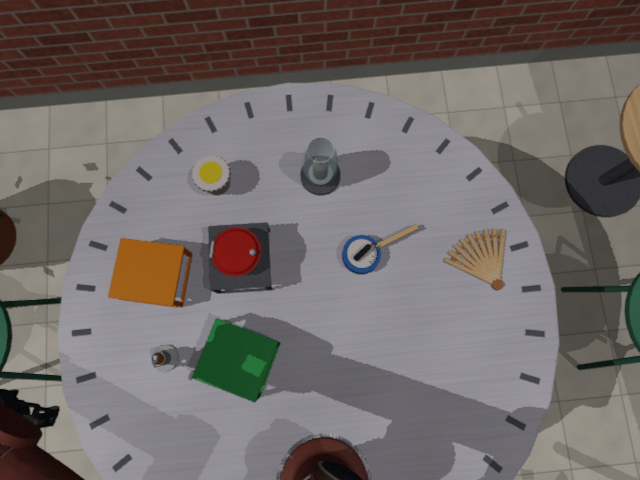

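View pics/side0.png

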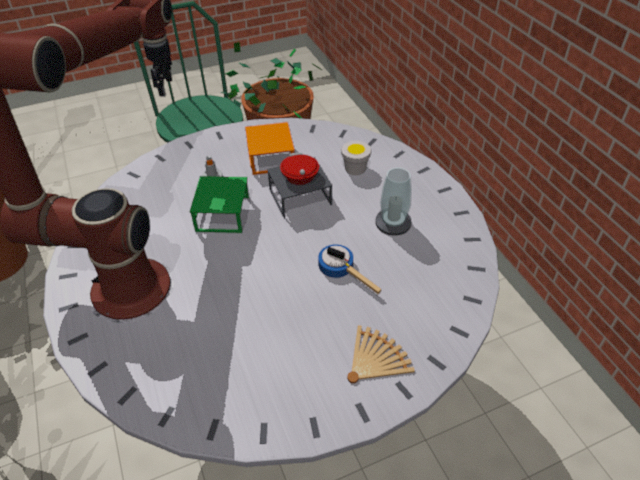

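The top view shows the blue burner at (362,253) with its handle towards (418,228), and the black stand at about (239,257) with the red dish on it. Next I'll zoom in on both for the stand's open side and the dial.

```bash
cat > h.py <<'E'
from plant import *
import cv2,numpy as np
def ray(c,uv,z,k=None):
    k=k or get_calibration(c);K=k["camera_matrix"];P=np.array(k["pose"])
    d=np.linalg.inv(K)@np.array([uv[0],uv[1],1.]);d=P[:3,:3]@(d*[1,-1,-1]);o=P[:3,3]
    return (o+d*(z-o[2])/d[2])
def proj(c,p,k=None):
    k=k or get_calibration(c);P=np.array(k["pose"]);q=P[:3,:3].T@(np.array(p)-P[:3,3]);q=k["camera_matrix"]@(q*[1,-1,-1]);return q[:2]/q[2]
E
python3 - <<'E'
from h import *
t=cv2.imread("pics/top0.png");s=cv2.imread("pics/side0.png")
a=cv2.resize(t[210:310,190:290],(400,400),interpolation=3)
b=cv2.resize(s[140:220,255:335],(400,400),interpolation=3)
c=cv2.resize(t[215:285,330:430],(400,280)[:2],interpolation=3)
im=np.vstack([np.hstack([a,b])[:,:],])
cv2.imwrite("pics/crop1.png",im)
hsv=cv2.cvtColor(t,cv2.COLOR_BGR2HSV)
m=cv2.inRange(hsv,(100,120,40),(125,255,255));m[:, :300]=0;m[:,440:]=0;m[:200]=0;m[300:]=0
ys,xs=np.nonzero(m);(e)=cv2.fitEllipse(cv2.convexHull(np.c_[xs,ys].astype(np.int32)));print(e,ray("top",e[0],.03))
m=cv2.inRange(hsv,(10,60,120),(28,200,255));m[:, :365]=0;m[:,440:]=0;m[:210]=0;m[265:]=0
n,l,st,ce=cv2.connectedComponentsWithStats(m);i=1+np.argmax(st[1:,4]);ys,xs=np.nonzero(l==i)
W=np.array([ray("top",p,.032) for p in np.c_[xs,ys]])[:,:2]
mu=W.mean(0);v=np.linalg.svd(W-mu)[2][0];pr=(W-mu)@v;print(len(xs),mu,v,np.degrees(np.arctan2(v[1],v[0])),mu+v*pr.min(),mu+v*pr.max())
E
```

```text
((361.0094909667969, 253.92898559570312), (37.80568313598633, 38.511749267578125), 34.48528289794922) [ 0.54550771 -0.15304329  0.03      ]
231 [ 0.58421002 -0.2525514 ] [-0.3577147   0.93383092] 110.95991429507309 [ 0.6050136 -0.3068601] [ 0.5617983  -0.19404454]
```

View pics/crop1.png

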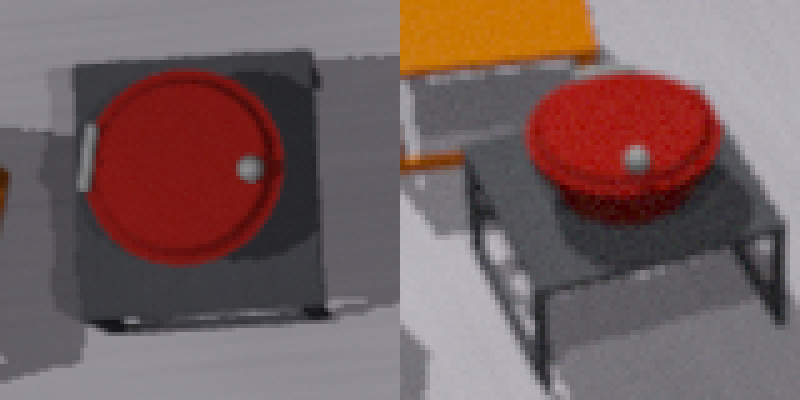

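In the left crop (top view) the low rails run along the lower side. In the right crop (side view) the edge between the posts at (545,385) and (780,315) is open at table level. So the stand's front faces -y, towards the burner.

```bash
python3 - <<'E'
from h import *
from scipy.spatial.transform import Rotation as R
s=state();k=get_calibration("wrist");P=np.array(k["pose"])
q=s["tool_rot"];T=R.from_quat([q[1],q[2],q[3],q[0]]).as_matrix()
print("cam in tool",T.T@(P[:3,3]-s["tool_pos"]),"look",T.T@-P[:3,2],"up",T.T@P[:3,1],k["camera_matrix"][0])
d=np.array([.5455,-.153,s["tool_pos"][2]])-s["tool_pos"];print(T.T@d, T[:,1])
t=cv2.imread("pics/top0.png")
C=[ray("top",(190+x/4-.5,210+y/4-.5),.086)[:2] for x,y in((77,66),(312,52),(325,305),(88,318))]
C=np.array(C);print(C,C.mean(0))
for i in range(4):
  d=C[(i+1)%4]-C[i];print(np.linalg.norm(d),np.degrees(np.arctan2(d[1],d[0])))
E
```

```text
cam in tool [ 0.07636228  0.0011261  -0.12254192] look [-2.99998126e-01  2.58341647e-04  9.53939756e-01] up [ 9.53939378e-01 -8.48764726e-04  2.99998237e-01] [410.96044023   0.         322.95726522]
[-5.57959524e-01 -5.26744612e-01 -2.89085866e-05] [4.32943353e-01 9.01421128e-01 4.47018131e-05]
[[0.64374449 0.22404063]
 [0.63834606 0.07690637]
 [0.47894633 0.08127918]
 [0.48513483 0.22582794]] [0.56154293 0.15201353]
0.14723326307424892 -92.10126509522726
0.15945970398973086 178.42860077436964
0.14468117207917827 87.54851762098582
0.15861972359361096 -0.6456151673187915
```

Emit:
apply_moves(targets=[{"translation": [-0.34, -0.32, 0], "twist": 0, "hand": 1}, {"translation": [-0.34, -0.32, 0], "twist": 0, "hand": 1}, {"translation": [-0.34, -0.32, 0], "twist": 0, "hand": 1}, {"translation": [-0.34, -0.32, 0], "twist": 0, "hand": 1}, {"translation": [-0.34, -0.32, 0], "twist": 0, "hand": 1}, {"translation": [-0.34, -0.32, 0], "twist": 0, "hand": 1}, {"translation": [-0.34, -0.32, 0], "twist": 0, "hand": 1}, {"translation": [-0.34, -0.32, 0], "twist": 0, "hand": 1}])

```text
time: 1.4
tool_pos: [0.4053, 0.2131, 0.2537]
tool_rot: [0.001, 0.222, 0.975, 0.0]
contact_force: [1.3, 0.6, 0.2]
gripper_width: 0.997
grasp_force: 0.0
```

Emit:
apply_moves(targets=[{"translation": [-0.355, -0.337, 0.0], "twist": 0, "hand": 1}, {"translation": [-0.355, -0.337, 0.0], "twist": 0, "hand": 1}, {"translation": [-0.355, -0.337, 0], "twist": 0, "hand": 1}, {"translation": [-0.355, -0.337, 0], "twist": 0, "hand": 1}, {"translation": [-0.355, -0.337, 0.08], "twist": 0, "hand": 1}, {"translation": [-0.355, -0.337, 0.08], "twist": 0, "hand": 1}, {"translation": [-0.355, -0.337, 0.08], "twist": 0, "hand": 1}, {"translation": [-0.355, -0.337, 0.08], "twist": 0, "hand": 1}])

```text
time: 2.2
tool_pos: [0.5447, -0.1533, 0.2213]
tool_rot: [0.0, 0.222, 0.975, 0.0]
contact_force: [-0.1, 0.8, 0.4]
gripper_width: 0.999
grasp_force: 0.0
```

Emit:
apply_moves(targets=[{"translation": [0, 0, 0.1], "twist": 0, "hand": 1}, {"translation": [0, 0, 0], "twist": 0, "hand": 1}])

```text
time: 2.4
tool_pos: [0.5433, -0.1517, 0.2092]
tool_rot: [-0.002, 0.223, 0.975, 0.001]
contact_force: [-1.0, 1.2, 0.1]
gripper_width: 0.995
grasp_force: 0.0
```

```bash
python3 - <<'E'
from h import *
import pickle
k=get_calibration("wrist");im=grab_frame("wrist");cv2.imwrite("pics/w1.png",im[:,:,::-1]);pickle.dump(k,open("w1.pkl","wb"))
s=state();print(s["time"],s["tool_pos"],s["joint_pos"])
for p in((.5455,-.153,.04),(.595,-.284,.032)):print(proj("wrist",p,k))
E
```

```text
2.45 [ 0.54354196 -0.15083953  0.21023432] [-4.02804927e-01 -6.01436937e-02  1.79819013e+00  3.99651832e-04
  1.40610828e+00 -1.52537210e+00]
[320.97534778 223.6158958 ]
[204.46184692 339.67173552]
```

View pics/w1.png

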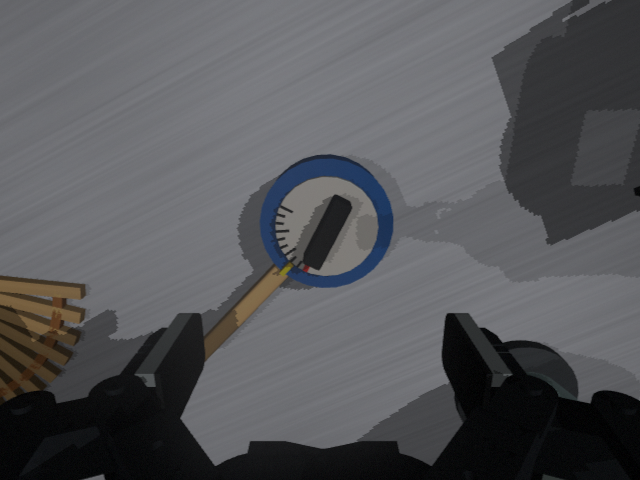

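The wrist view shows the dial at (326,226), the yellow index at (285,270), the red 0 mark at (307,268) and the bar pointing from (340,205) to (316,262). The handle leaves towards the lower left.

```bash
cat >> h.py <<'E'
from scipy.spatial.transform import Rotation as R
def dial(im,k,name):
    """rectify plane z=.04 round the burner; angles of index, red mark, bar"""
    hsv=cv2.cvtColor(im,cv2.COLOR_RGB2HSV)
    m=cv2.inRange(hsv,(100,130,50),(125,255,255))
    n,l,st,ce=cv2.connectedComponentsWithStats(m);i=1+np.argmax(st[1:,4])
    h=cv2.convexHull(np.argwhere(l==i)[:,::-1].astype(np.int32));e=cv2.fitEllipse(h)
    c=ray("",e[0],.03,k);S=6 # px per mm
    src=np.float32([proj("",c+np.array([dx,dy,.01]),k) for dx,dy in((-.06,-.06),(.06,-.06),(.06,.06),(-.06,.06))])
    N=120*S;dst=np.float32([(0,N),(N,N),(N,0),(0,0)])
    r=cv2.warpPerspective(im,cv2.getPerspectiveTransform(src,dst),(N,N),flags=2)
    cv2.imwrite(name,cv2.resize(r,(600,600))[:,:,::-1])
    g=cv2.cvtColor(r,cv2.COLOR_RGB2HSV);toW=lambda p:c[:2]+(np.array([p[0],N-p[1]])/S/1e3-.06)
    out={"can":c[:2]}
    w=cv2.inRange(g,(0,0,90),(179,70,255));yy,xx=np.mgrid[:N,:N];w[np.hypot(xx-N/2,yy-N/2)>45*S]=0
    n,l,st,ce=cv2.connectedComponentsWithStats(w);i=1+np.argmax(st[1:,4])
    hull=cv2.convexHull(np.argwhere(l==i)[:,::-1].astype(np.int32));E=cv2.fitEllipse(hull)
    D=toW(E[0]);out["disc"]=D;out["disc_d_mm"]=np.array(E[1])/S
    ang=lambda p:np.degrees(np.arctan2(*(p-D)[::-1]))
    for nm,lo,hi in(("red",(0,110,90),(8,255,255)),("yellow",(24,130,120),(35,255,255))):
        q=cv2.inRange(g,lo,hi);ys,xs=np.nonzero(q)
        if len(xs): p=toW((xs.mean(),ys.mean()));out[nm]=(len(xs),round(1e3*np.hypot(*(p-D)),1),ang(p))
    b=cv2.inRange(g,(0,0,0),(179,255,60));b[np.hypot(xx-N/2,yy-N/2)>40*S]=0
    n,l,st,ce=cv2.connectedComponentsWithStats(b);i=1+np.argmax(st[1:,4])
    rc=cv2.minAreaRect(np.argwhere(l==i)[:,::-1].astype(np.int32));B=cv2.boxPoints(rc);ed=max((B[1]-B[0],B[2]-B[1]),key=np.linalg.norm)
    out["bar"]=(toW(rc[0]),np.array(rc[1])/S,np.degrees(np.arctan2(-ed[1],ed[0])))
    return out
def tool_y():
    q=state()["tool_rot"];T=R.from_quat([q[1],q[2],q[3],q[0]]).as_matrix();return T,np.degrees(np.arctan2(T[1,1],T[0,1]))
E
python3 - <<'E'
from h import *
import pickle
k=pickle.load(open("w1.pkl","rb"));im=cv2.imread("pics/w1.png")[:,:,::-1].copy()
print(dial(im,k,"pics/d1.png"));print(tool_y()[1])
E
```

```text
{'can': array([ 0.54864315, -0.15009592]), 'disc': array([ 0.55006756, -0.15070586]), 'disc_d_mm': array([75.86339823, 75.98078918]), 'red': (295, np.float64(36.0), np.float64(-50.85084958020883)), 'yellow': (937, np.float64(46.9), np.float64(-68.84486291420856)), 'bar': (array([ 0.55489853, -0.15531131]), array([64.54893494, 23.3616155 ]), np.float32(-59.625744))}
64.31455796135943
```

View pics/d1.png

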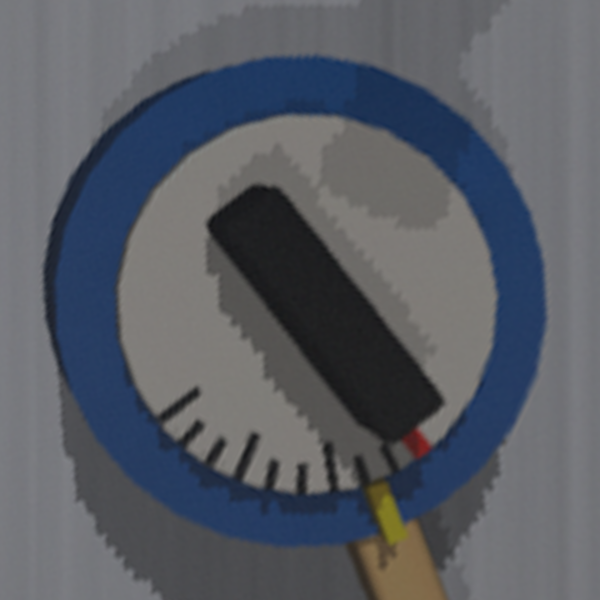

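Emit:
apply_moves(targets=[{"translation": [-0.05, 0.025, 0.1], "twist": 0.884, "hand": 1}, {"translation": [0, 0, 0.2], "twist": 0.884, "hand": 1}, {"translation": [0, 0, 0.2], "twist": 0.884, "hand": 1}, {"translation": [0, 0, 0.2], "twist": 0.884, "hand": 1}, {"translation": [0, 0, 0.2], "twist": 0.884, "hand": 1}, {"translation": [0, 0, 0], "twist": 0, "hand": 1}])

```text
time: 3.05
tool_pos: [0.5478, -0.1487, 0.1189]
tool_rot: [-0.003, 0.429, 0.903, -0.0]
contact_force: [0.5, 0.4, -0.3]
gripper_width: 1.002
grasp_force: 0.0
```

```bash
python3 - <<'E'
from h import *
T,a=tool_y();print(state()["tool_pos"],a,T[:,2])
k=get_calibration("wrist");im=grab_frame("wrist")
print(dial(im,k,"pics/d2.png"))
# bar top centre from wrist image (dark blob) not separated; give axis residual
d=np.array([.549,-.151,.067])-state()["tool_pos"];print(T.T@d)
E
```

```text
[ 0.54783259 -0.14870038  0.11885515] 39.15185847296689 [-0.00478996  0.00221983 -0.99998606]
{'can': array([ 0.54839982, -0.14892476]), 'disc': array([ 0.54991951, -0.15103424]), 'disc_d_mm': array([76.04653422, 76.20767212]), 'red': (66, np.float64(37.8), np.float64(-51.59011428318476)), 'yellow': (1058, np.float64(46.8), np.float64(-68.6696913624253)), 'bar': (array([ 0.5534909 , -0.15579997]), array([62.74015299, 15.82487869]), np.float32(-51.766167))}
[-0.0015545  -0.00084478  0.05369027]
```

Emit:
apply_moves(targets=[{"translation": [-0.02, -0.01, 0.2], "twist": 0, "hand": 1}, {"translation": [0, 0, 0.2], "twist": 0, "hand": 1}, {"translation": [0, 0, 0.12], "twist": 0, "hand": 1}, {"translation": [0, 0, 0], "twist": 0, "hand": 1}])

```text
time: 3.5
tool_pos: [0.5496, -0.1525, 0.0687]
tool_rot: [-0.001, 0.43, 0.903, -0.0]
contact_force: [-0.1, 0.7, -0.9]
gripper_width: 1.001
grasp_force: 0.0
```

Emit:
apply_moves(targets=[{"translation": [0, 0, 0], "twist": 0, "hand": 0.4}, {"translation": [0, 0, 0], "twist": 0, "hand": 0.3}, {"translation": [0, 0, 0], "twist": 0, "hand": 0.1}, {"translation": [0, 0, 0], "twist": 0, "hand": 0.1}, {"translation": [0, 0, 0], "twist": 0, "hand": 0.1}, {"translation": [0, 0, 0], "twist": 0, "hand": 0.1}])

```text
time: 4.1
tool_pos: [0.5505, -0.1536, 0.07]
tool_rot: [0.0, 0.43, 0.903, -0.0]
contact_force: [-1.7, -0.4, 4.1]
gripper_width: 0.14
grasp_force: 61.7
```

Emit:
apply_moves(targets=[{"translation": [0, 0, 0], "twist": -0.917, "hand": 0.1}, {"translation": [0, 0, 0], "twist": -0.917, "hand": 0.1}, {"translation": [0, 0, 0], "twist": -0.917, "hand": 0.1}, {"translation": [0, 0, 0], "twist": -0.917, "hand": 0.1}, {"translation": [0, 0, 0], "twist": -0.917, "hand": 0.1}, {"translation": [0, 0, 0], "twist": -0.917, "hand": 0.1}, {"translation": [0, 0, 0], "twist": -0.917, "hand": 0.1}, {"translation": [0, 0, 0], "twist": -0.917, "hand": 0.1}])

```text
time: 4.9
tool_pos: [0.5513, -0.1522, 0.07]
tool_rot: [0.001, 0.076, 0.997, 0.001]
contact_force: [0.8, 4.4, 2.7]
gripper_width: 0.14
grasp_force: 61.6
```

Emit:
apply_moves(targets=[{"translation": [0, 0, 0], "twist": 0, "hand": 0.1}, {"translation": [0, 0, 0], "twist": 0, "hand": 0.1}])

```text
time: 5.1
tool_pos: [0.5513, -0.1522, 0.07]
tool_rot: [0.001, 0.079, 0.997, 0.001]
contact_force: [1.9, 5.6, 3.2]
gripper_width: 0.146
grasp_force: 61.7
```

```bash
python3 - <<'E'
from h import *
T,a=tool_y();print(state()["tool_pos"],a)
k=get_calibration("wrist");im=grab_frame("wrist");print(im.shape)
print(dial(im,k,"pics/d3.png"))
E
```

```text
[ 0.5512621  -0.15220114  0.0700045 ] 80.94871631412236
(480, 640, 3)
{'can': array([ 0.54768705, -0.15028008]), 'disc': array([ 0.54996693, -0.15052792]), 'disc_d_mm': array([75.59278361, 76.21486918]), 'bar': (array([ 0.5597826 , -0.15891962]), array([55.81585185, 62.49756368]), np.float32(18.607521))}
```

View pics/d3.png

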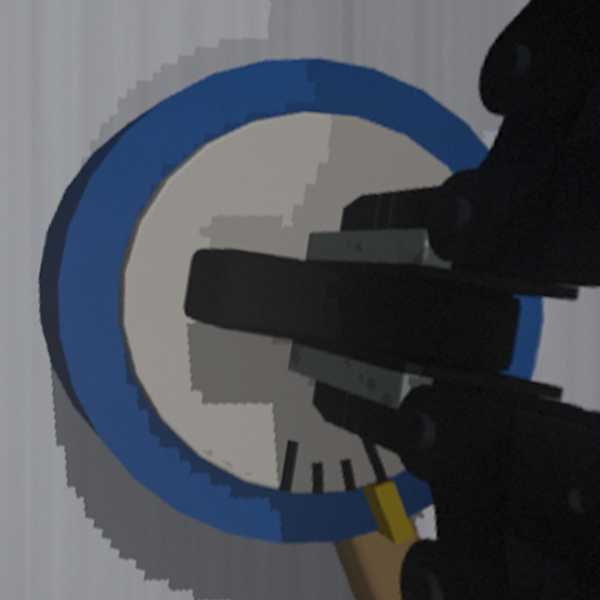

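The index lies on the long mark three steps before 90, so the dial reads about 60. I'll release, rise and check it more precisely.

Emit:
apply_moves(targets=[{"translation": [0, 0, 0], "twist": 0, "hand": 0.6}, {"translation": [0, 0, 0], "twist": 0, "hand": 1}, {"translation": [0, 0, 0], "twist": 0, "hand": 1}, {"translation": [0, 0, 0], "twist": 0, "hand": 1}, {"translation": [0, 0, -0.4], "twist": 0, "hand": 1}, {"translation": [0, 0, -0.4], "twist": 0, "hand": 1}, {"translation": [0, 0, -0.4], "twist": 0, "hand": 1}, {"translation": [0, 0, 0], "twist": 0, "hand": 1}])

```text
time: 5.95
tool_pos: [0.5538, -0.1549, 0.1971]
tool_rot: [0.006, 0.078, 0.997, -0.002]
contact_force: [1.6, -0.4, 0.2]
gripper_width: 0.998
grasp_force: 0.0
```

```bash
cat >> h.py <<'E'
def marks(name,D,c0):
    """dark radial marks at r 31..37 mm: angles (deg)"""
    r=cv2.imread(name,0);N=600;S=5
    ctr=(( D[0]-c0[0]+.06)*1e3*S,N-(D[1]-c0[1]+.06)*1e3*S)
    ang=np.radians(np.arange(-180,180,.25));rad=np.arange(32,36.5,.5)*S
    X=(ctr[0]+np.outer(rad,np.cos(ang))).astype(np.float32);Y=(ctr[1]-np.outer(rad,np.sin(ang))).astype(np.float32)
    p=cv2.remap(r,X,Y,1).mean(0);base=cv2.medianBlur(p.astype(np.uint8)[None],5)[0]*0+np.array([np.median(np.take(p,range(i-30,i+31),mode='wrap')) for i in range(len(p))])
    q=(p<base*.8).astype(np.uint8);n,l,st,ce=cv2.connectedComponentsWithStats(q[None])
    return [(round(-180+.25*ce[i][0],1),int(st[i,4])) for i in range(1,n)]
E
python3 - <<'E'
from h import *
T,a=tool_y();print(state()["time"],state()["tool_pos"],a)
k=get_calibration("wrist");im=grab_frame("wrist");o=dial(im,k,"pics/d4.png")
print(o,marks("pics/d4.png",o["disc"],o["can"]))
for r in (.034,.036,.04): pass
hsv=cv2.cvtColor(im,cv2.COLOR_RGB2HSV);ys,xs=np.nonzero(cv2.inRange(hsv,(24,130,120),(35,255,255)))
for z in(.034,.036):
  p=ray("",(xs.mean(),ys.mean()),z,k)[:2]-o["disc"];print(len(xs),np.hypot(*p),np.degrees(np.arctan2(p[1],p[0])))
E
```

```text
5.95 [ 0.55384251 -0.15488715  0.19711039] 81.03048560795573
{'can': array([ 0.5481878 , -0.15051323]), 'disc': array([ 0.54991874, -0.15071229]), 'disc_d_mm': array([75.76312256, 76.01042175]), 'red': (477, np.float64(35.5), np.float64(-9.613827765778229)), 'yellow': (1338, np.float64(45.3), np.float64(-68.8113156872321)), 'bar': (array([ 0.55590132, -0.15183794]), array([63.09607951, 15.17792765]), np.float32(-9.220824))} [(np.float64(-98.6), 16), (np.float64(-88.8), 15), (np.float64(-78.9), 16), (np.float64(-69.0), 15), (np.float64(-59.0), 15), (np.float64(-48.9), 12), (np.float64(-39.4), 14), (np.float64(-29.4), 12), (np.float64(-19.4), 12), (np.float64(-9.1), 20)]
69 0.0470020876487614 -67.0322950110596
69 0.04641480476379647 -67.57939653376451
```

View pics/d4.png

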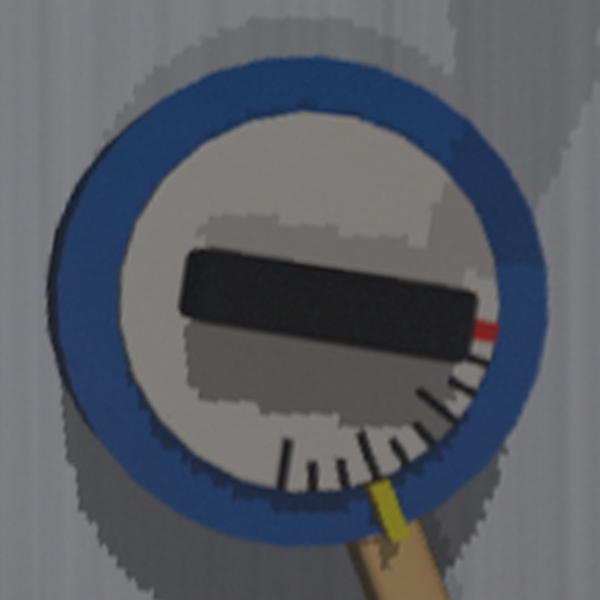

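The 60 mark sits at -69.0° and the index at -68.8°, so the dial reads 60. Next I go over the handle and turn the hand so that its camera side faces away from the stand and dish. Joint 6 allows that only by turning clockwise.

Emit:
apply_moves(targets=[{"translation": [-0.216, -0.393, 0], "twist": 0, "hand": 1}, {"translation": [-0.216, -0.393, 0], "twist": 0, "hand": 1}, {"translation": [-0.216, -0.393, 0], "twist": 0, "hand": 1}, {"translation": [0, 0, 0], "twist": 1, "hand": 1}, {"translation": [0, 0, 0], "twist": 1, "hand": 1}, {"translation": [0, 0, 0], "twist": 1, "hand": 1}, {"translation": [0, 0, 0], "twist": 1, "hand": 1}, {"translation": [0, 0, 0], "twist": 1, "hand": 1}])

```text
time: 6.8
tool_pos: [0.595, -0.2795, 0.1868]
tool_rot: [-0.002, 0.324, 0.946, 0.0]
contact_force: [-1.0, 0.4, -0.7]
gripper_width: 1.001
grasp_force: 0.0
```

Emit:
apply_moves(targets=[{"translation": [0, 0, 0], "twist": 1, "hand": 1}, {"translation": [0, 0, 0], "twist": 1, "hand": 1}, {"translation": [0, 0, 0], "twist": 1, "hand": 1}, {"translation": [0, 0, 0], "twist": 1, "hand": 1}, {"translation": [0, 0, 0], "twist": 1, "hand": 1}, {"translation": [0, 0, 0], "twist": 1, "hand": 1}, {"translation": [0, 0, 0], "twist": 1, "hand": 1}, {"translation": [0, 0, 0], "twist": 1, "hand": 1}])

```text
time: 7.6
tool_pos: [0.595, -0.2794, 0.1869]
tool_rot: [-0.002, 0.667, 0.745, -0.0]
contact_force: [-0.6, -0.3, 0.5]
gripper_width: 0.998
grasp_force: 0.0
```

Emit:
apply_moves(targets=[{"translation": [0, 0, 0], "twist": 1, "hand": 1}, {"translation": [0, 0, 0], "twist": 1, "hand": 1}, {"translation": [0, 0, 0], "twist": 1, "hand": 1}, {"translation": [0, 0, 0], "twist": 1, "hand": 1}, {"translation": [0, 0, 0], "twist": 1, "hand": 1}, {"translation": [0, 0, 0], "twist": 1, "hand": 1}, {"translation": [0, 0, 0], "twist": 1, "hand": 1}, {"translation": [0, 0, 0], "twist": 1, "hand": 1}])

```text
time: 8.4
tool_pos: [0.595, -0.2794, 0.1869]
tool_rot: [-0.001, 0.905, 0.426, -0.001]
contact_force: [-0.2, 0.3, 0.4]
gripper_width: 1.0
grasp_force: 0.0
```

Emit:
apply_moves(targets=[{"translation": [0, 0, 0], "twist": 1, "hand": 1}, {"translation": [0, 0, 0], "twist": 1, "hand": 1}, {"translation": [0, 0, 0], "twist": 1, "hand": 1}, {"translation": [0, 0, 0], "twist": 1, "hand": 1}, {"translation": [0, 0, 0], "twist": 1, "hand": 1}, {"translation": [0, 0, 0], "twist": 1, "hand": 1}, {"translation": [0, 0, 0], "twist": 1, "hand": 1}, {"translation": [0, 0, 0], "twist": 1, "hand": 1}])

```text
time: 9.2
tool_pos: [0.595, -0.2794, 0.1869]
tool_rot: [-0.001, 0.999, 0.04, -0.001]
contact_force: [-0.1, -0.4, -1.0]
gripper_width: 1.001
grasp_force: 0.0
```

Emit:
apply_moves(targets=[{"translation": [0, 0, 0], "twist": 1, "hand": 1}, {"translation": [0, 0, 0], "twist": 1, "hand": 1}, {"translation": [0, 0, 0], "twist": 1, "hand": 1}, {"translation": [0, 0, 0], "twist": 1, "hand": 1}, {"translation": [0, 0, 0], "twist": 1, "hand": 1}, {"translation": [0, 0, 0], "twist": 1, "hand": 1}, {"translation": [0, 0, 0], "twist": 1, "hand": 1}, {"translation": [0, 0, 0], "twist": 1, "hand": 1}])

```text
time: 10.0
tool_pos: [0.595, -0.2794, 0.1869]
tool_rot: [-0.0, 0.936, -0.352, -0.002]
contact_force: [-0.1, -0.5, 0.4]
gripper_width: 1.0
grasp_force: 0.0
```

Emit:
apply_moves(targets=[{"translation": [0, 0, 0], "twist": 1, "hand": 1}, {"translation": [0, 0, 0], "twist": 1, "hand": 1}, {"translation": [0, 0, 0], "twist": 1, "hand": 1}, {"translation": [0, 0, 0], "twist": 1, "hand": 1}, {"translation": [0, 0, 0], "twist": 0.9, "hand": 1}, {"translation": [0, 0, 0], "twist": 0, "hand": 1}])

```text
time: 10.6
tool_pos: [0.5951, -0.2794, 0.1871]
tool_rot: [0.0, 0.824, -0.567, -0.002]
contact_force: [-0.9, 0.8, 0.1]
gripper_width: 0.998
grasp_force: 0.0
```

```bash
python3 - <<'E'
from h import *
import pickle
T,a=tool_y();s=state();print(s["time"],s["tool_pos"],a,s["joint_pos"])
k=get_calibration("wrist");im=grab_frame("wrist");cv2.imwrite("pics/w2.png",im[:,:,::-1]);pickle.dump(k,open("w2.pkl","wb"))
o=dial(im,k,"pics/d5.png");print(o["can"],o["disc"],o.get("yellow"))
g=cv2.cvtColor(im,cv2.COLOR_RGB2HSV);m=cv2.inRange(g,(8,60,70),(24,220,255))
n,l,st,ce=cv2.connectedComponentsWithStats(m)
for i in np.argsort(-st[1:,4])[:3]+1:
  ys,xs=np.nonzero(l==i);W=np.array([ray("",p,.031,k) for p in np.c_[xs,ys]])[:,:2];mu=W.mean(0);v=np.linalg.svd(W-mu,full_matrices=False)[2][0];p=(W-mu)@v
  print(st[i],mu,np.degrees(np.arctan2(v[1],v[0])),mu+v*p.min(),mu+v*p.max(),np.ptp((W-mu)@[-v[1],v[0]]))
E
```

```text
10.6 [ 0.59507704 -0.27940666  0.18709337] -159.02209543103294 [-5.52040973e-01  1.76049511e-01  1.59173581e+00 -1.12860794e-04
  1.37708844e+00  2.22344272e+00]
[ 0.54881881 -0.14947948] [ 0.55475629 -0.13590941] (1121, np.float64(56.8), np.float64(-79.42369639322618))
[  437     0   203   145 13544] [ 0.51711152 -0.42744853] -141.8690855121231 [ 0.55825796 -0.39514974] [ 0.46295128 -0.46996279] 0.08986522619132152
[ 309  184   20  151 2914] [ 0.58882238 -0.25302707] 111.13513275435925 [ 0.60853106 -0.30401022] [ 0.56684621 -0.19617831] 0.013746755713656186
[615  20   2   3   5] [ 0.4752794  -0.46226589] 108.31780725979414 [ 0.47542078 -0.46269293] [ 0.47507177 -0.46163873] 0.0007515470947019548
```

View pics/w2.png

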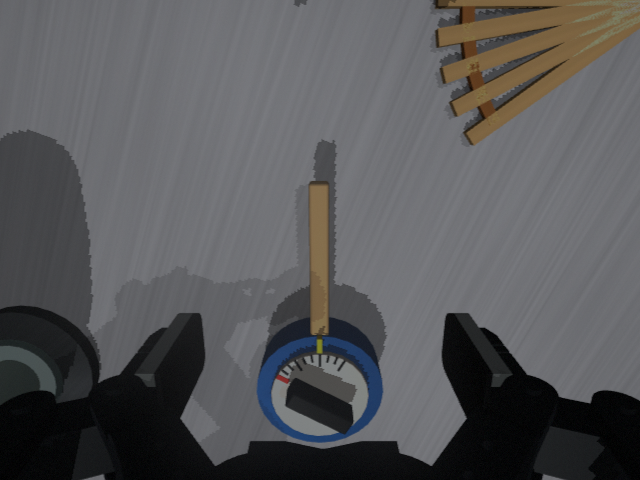

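The handle runs at 111.1° with its end at (0.6085, -0.304). That puts the burner's centre at (0.549, -0.150), which agrees with the dial fit. Now I take hold of the handle.

Emit:
apply_moves(targets=[{"translation": [0.047, -0.037, 0.3], "twist": 0, "hand": 1}, {"translation": [0, 0, 0.35], "twist": 0, "hand": 1}, {"translation": [0, 0, 0.35], "twist": 0, "hand": 1}, {"translation": [0, 0, 0.25], "twist": 0, "hand": 1}, {"translation": [0, 0, 0.2], "twist": 0, "hand": 1}, {"translation": [0, 0, 0.1], "twist": 0, "hand": 1}, {"translation": [0, 0, 0], "twist": 0, "hand": 1}])

```text
time: 11.35
tool_pos: [0.5996, -0.2821, 0.0319]
tool_rot: [0.0, 0.824, -0.566, -0.002]
contact_force: [-0.7, -0.3, 0.1]
gripper_width: 0.997
grasp_force: 0.0
```

```bash
python3 - <<'E'
from h import *
T,a=tool_y();s=state();print(s["tool_pos"],a,T.T@(np.array([.6002,-.2825,.030])-s["tool_pos"]))
E
```

```text
[ 0.59963368 -0.28205207  0.03185112] -158.9695125048316 [ 0.00062764 -0.00037282  0.00184799]
```

Emit:
apply_moves(targets=[{"translation": [0, 0, 0], "twist": 0, "hand": 0.4}, {"translation": [0, 0, 0], "twist": 0, "hand": 0.3}, {"translation": [0, 0, 0], "twist": 0, "hand": 0.1}, {"translation": [0, 0, 0], "twist": 0, "hand": 0.1}, {"translation": [0, 0, 0], "twist": 0, "hand": 0.1}, {"translation": [0, 0, 0], "twist": 0, "hand": 0.1}])

```text
time: 11.95
tool_pos: [0.6011, -0.2832, 0.0351]
tool_rot: [0.0, 0.824, -0.566, 0.0]
contact_force: [-1.4, 0.2, 3.7]
gripper_width: 0.152
grasp_force: 60.1
```

```bash
python3 - <<'E'
from h import *
C=[ray("side",(255+x/5-.4,140+y/5-.4),.086)[:2] for x,y in((465,160),(540,290),(785,225))]
print(np.array(C),(C[0]+C[2])/2);
for d in(C[0]-C[1],C[2]-C[1]):print(np.linalg.norm(d),np.degrees(np.arctan2(d[1],d[0])))
# subpixel edges in top view
t=cv2.imread("pics/top0.png").astype(int);k=get_calibration("top")
c0=np.array([.5615,.152])
def edge(n,s):  # n outward unit, samples along s offsets
    pts=[];tn=np.array([-n[1],n[0]])
    for o in s:
        r=np.arange(.055,.1,.0005);px=np.array([proj("top",[*(c0+n*a+tn*o),.086],k) for a in r]).astype(np.float32)
        v=cv2.remap(t.astype(np.float32).mean(2),px[:,:1].copy(),px[:,1:].copy(),1)[:,0];v=cv2.GaussianBlur(v[:,None],(1,7),0)[:,0]
        i=np.argmax(np.diff(v));pts.append(c0+n*r[i])if 0 else pts.append(c0+n*r[i]+tn*o)
    p=np.array(pts);vx,vy,x,y=cv2.fitLine(p.astype(np.float32),cv2.DIST_HUBER,0,.001,.001).ravel()
    print(n,"dist",np.round((p-c0)@n*1e3,1),np.degrees(np.arctan2(vy,vx)))
for n in((1,0),(-1,0),(0,1),(0,-1)):edge(np.array(n,float),np.arange(-.06,.061,.015))
print(state()["tool_pos"],tool_y()[1],state()["gripper_width"],state()["grasp_force"])
E
```

```text
[[ 0.71101621  0.11370817]
 [ 0.7002544  -0.01366594]
 [ 0.86266478 -0.02102965]] [0.7868405  0.04633926]
0.12782794070711267 85.17056171064493
0.1625772330660801 -2.5960199610808883
[1. 0.] dist [78.  79.5 80.5 80.  81.5 80.5 82.  83.  82. ] 88.09026
[-1.  0.] dist [86.5 88.  89.  90.  90.  91.  91.  91.5 91. ] 87.86776
[0. 1.] dist [74.  74.5 65.  66.5 92.  92.5 91.  94.  94.5] -14.063126
[ 0. -1.] dist [71.5 72.5 71.5 72.5 71.5 72.5 74.  75.  78.5] -2.5793746
[ 0.60114183 -0.28318962  0.03507008] -158.97502777037303 0.15224433993158945 60.11475920677185
```

```bash
python3 - <<'E'
from h import *
C=[ray("side",(255+(x-400)/5-.4,140+y/5-.4),.086)[:2] for x,y in((465,160),(540,290),(785,225))]
print(np.array(C),(C[0]+C[2])/2)
for d in(C[0]-C[1],C[2]-C[1]):print(np.linalg.norm(d),np.degrees(np.arctan2(d[1],d[0])))
grab_frame("side");grab_frame("top")
for c in("side","top"):
  for q in("stand_front","stand","burner","burner_handle"):
    for r in recognise(c,q)[:3]:print(c,q,np.round(r["point"],3),round(r["score"],2))
E
```

```text
[[0.48251561 0.21479769]
 [0.48272173 0.08245183]
 [0.64007428 0.07738257]] [0.56129495 0.14609013]
0.13234602135137852 90.08923054156382
0.15743419226209512 -1.8451968081930878
side stand_front [0.312 0.165 0.082] 0.84
side stand_front [0.488 0.109 0.068] 0.63
side stand_front [0.607 0.409 0.088] 0.55
side stand [0.314 0.164 0.089] 0.76
side stand [0.485 0.107 0.068] 0.73
side stand [0.606 0.411 0.084] 0.68
side burner [ 0.548 -0.172  0.036] 0.67
side burner_handle [ 0.544 -0.167  0.035] 0.57
top stand_front [0.517 0.14  0.081] 0.81
top stand_front [0.319 0.18  0.087] 0.61
top stand_front [0.54  0.382 0.091] 0.55
top stand [0.318 0.177 0.089] 0.96
top stand [0.519 0.134 0.086] 0.8
top stand [0.543 0.379 0.086] 0.69
top burner [ 0.545 -0.152  0.04 ] 0.46
top burner_handle [ 0.543 -0.152  0.039] 0.73
```

I estimate the stand's centre at (0.563, 0.155) with heading 88°, allowing for the offsets between the cameras. I now slide the burner to just in front of the stand while turning it by -23°.

Emit:
apply_moves(targets=[{"translation": [-0.12, 0.01, 0], "twist": 0.336, "hand": 0.1}, {"translation": [-0.12, 0.01, 0], "twist": 0.336, "hand": 0.1}, {"translation": [-0.12, 0.01, 0], "twist": 0.336, "hand": 0.1}, {"translation": [-0.12, 0.01, 0], "twist": 0.336, "hand": 0.1}, {"translation": [-0.12, 0.01, 0], "twist": 0.336, "hand": 0.1}, {"translation": [-0.12, 0.01, 0], "twist": 0.336, "hand": 0.1}])

```text
time: 13.05
tool_pos: [0.5761, -0.2169, 0.0352]
tool_rot: [0.001, 0.762, -0.647, 0.002]
contact_force: [-0.7, -7.4, 3.3]
gripper_width: 0.147
grasp_force: 60.2
```

Emit:
apply_moves(targets=[{"translation": [-0.115, 0.033, 0], "twist": 0.336, "hand": 0.1}, {"translation": [-0.115, 0.033, 0], "twist": 0.336, "hand": 0.1}, {"translation": [-0.115, 0.033, 0], "twist": 0.336, "hand": 0.1}, {"translation": [-0.115, 0.033, 0], "twist": 0.336, "hand": 0.1}, {"translation": [-0.115, 0.033, 0], "twist": 0.336, "hand": 0.1}, {"translation": [-0.115, 0.033, 0], "twist": 0.336, "hand": 0.1}, {"translation": [0, 0, 0], "twist": 0, "hand": 0.1}])

```text
time: 13.75
tool_pos: [0.5507, -0.1478, 0.0348]
tool_rot: [0.001, -0.694, 0.72, -0.001]
contact_force: [0.1, 0.1, 4.4]
gripper_width: 0.152
grasp_force: 60.2
```

```bash
python3 - <<'E'
from h import *
T,a=tool_y();s=state();print(s["time"],s["tool_pos"],a,s["joint_pos"],s["contact_force"])
k=get_calibration("wrist");w=grab_frame("wrist");t=grab_frame("top")
A=cv2.resize(t[190:310,180:340],(640,480),interpolation=3);cv2.imwrite("pics/t2.png",A[:,:,::-1]);cv2.imwrite("pics/w3.png",w[:,:,::-1])
g=cv2.cvtColor(t,cv2.COLOR_RGB2HSV);m=cv2.inRange(g,(100,120,40),(125,255,255));n,l,st,ce=cv2.connectedComponentsWithStats(m);i=1+np.argmax(st[1:,4]);print(st[i])
e=cv2.fitEllipse(cv2.convexHull(np.argwhere(l==i)[:,::-1].astype(np.int32)));print(e,ray("top",e[0],.03))
E
```

```text
13.75 [ 0.55066677 -0.14782461  0.03481355] 177.85570849077095 [-3.93203361e-01  1.60309571e-01  1.89067837e+00  1.06944718e-03
  1.08865147e+00  2.78531906e+00] [0.13353384 0.13622697 4.43930071]
[287 238  38  38 413]
((305.2633361816406, 256.62152099609375), (37.634681701660156, 38.779136657714844), 177.48916625976562) [ 0.55256883 -0.00872952  0.03      ]
```

View pics/t2.png

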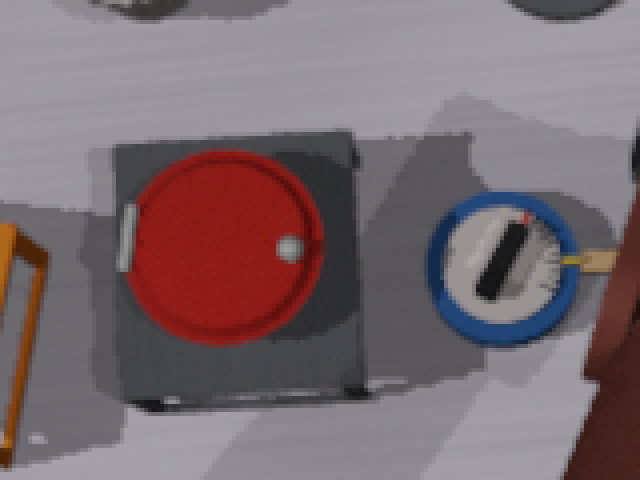

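The burner sits straight in front of the stand's opening. Relative to the stand it needs about 160 mm forward and 2.5 mm sideways.

Emit:
apply_moves(targets=[{"translation": [-0.1, -0.003, 0], "twist": 0, "hand": 0.1}, {"translation": [-0.1, -0.003, 0], "twist": 0, "hand": 0.1}, {"translation": [-0.1, -0.003, 0], "twist": 0, "hand": 0.1}, {"translation": [-0.1, -0.003, 0], "twist": 0, "hand": 0.1}, {"translation": [-0.1, -0.003, 0], "twist": 0, "hand": 0.1}, {"translation": [-0.1, -0.003, 0], "twist": 0, "hand": 0.1}, {"translation": [-0.1, -0.003, 0], "twist": 0, "hand": 0.1}, {"translation": [-0.1, -0.003, 0], "twist": 0, "hand": 0.1}])

```text
time: 14.65
tool_pos: [0.5565, -0.0702, 0.0351]
tool_rot: [-0.001, -0.694, 0.72, -0.002]
contact_force: [-0.1, -8.0, 5.6]
gripper_width: 0.148
grasp_force: 60.4
```

Emit:
apply_moves(targets=[{"translation": [-0.1, 0, 0], "twist": 0, "hand": 0.1}, {"translation": [-0.1, 0, 0], "twist": 0, "hand": 0.1}, {"translation": [-0.1, 0, 0], "twist": 0, "hand": 0.1}, {"translation": [-0.1, 0, 0], "twist": 0, "hand": 0.1}])

```text
time: 15.05
tool_pos: [0.558, -0.0302, 0.0351]
tool_rot: [-0.001, -0.694, 0.72, -0.002]
contact_force: [-0.4, -7.0, 5.3]
gripper_width: 0.153
grasp_force: 60.4
```

```bash
python3 - <<'E'
from h import *
T,a=tool_y();s=state();print(s["time"],s["tool_pos"],a,s["joint_pos"],s["contact_force"])
c=s["tool_pos"]-.143*T[:,0];print("burner",c)
print("to go",T.T@(np.array([.564,.156,0])-c))
E
```

```text
15.05 [ 0.55795465 -0.03023661  0.03505857] 177.90155330723462 [-0.18579789  0.1354507   1.91819378 -0.00370908  1.08555224  2.99414903] [-0.43655484 -6.99761377  5.31744095]
burner [0.56319176 0.11266653 0.03454364]
to go [-0.04345811  0.00084412  0.03438584]
```

Friction only so far (7 N). Last 42 mm.

Emit:
apply_moves(targets=[{"translation": [-0.08, 0, 0], "twist": 0, "hand": 0.1}, {"translation": [-0.08, 0, 0], "twist": 0, "hand": 0.1}, {"translation": [-0.08, 0, 0], "twist": 0, "hand": 0.1}, {"translation": [-0.08, 0, 0], "twist": 0, "hand": 0.1}, {"translation": [-0.08, 0, 0], "twist": 0, "hand": 0.1}, {"translation": [-0.02, 0, 0], "twist": 0, "hand": 0.1}, {"translation": [0, 0, 0], "twist": 0, "hand": 0.1}])

```text
time: 15.75
tool_pos: [0.5595, 0.0122, 0.0349]
tool_rot: [-0.0, -0.694, 0.72, -0.001]
contact_force: [-0.6, -5.7, 6.1]
gripper_width: 0.149
grasp_force: 60.4
```

```bash
python3 - <<'E'
from h import *
T,a=tool_y();s=state();print(s["time"],s["tool_pos"],a,s["joint_pos"][5],s["contact_force"],s["tool_pos"]-.143*T[:,0])
E
```

```text
15.75 [0.55948114 0.01224689 0.03494024] 177.9224867523539 3.0689756603635736 [-0.63659088 -5.73215581  6.12594153] [0.56466567 0.15515247 0.03460078]
```

Emit:
apply_moves(targets=[{"translation": [0, 0, 0], "twist": 0, "hand": 0.3}, {"translation": [0, 0, 0], "twist": 0, "hand": 0.6}, {"translation": [0, 0, 0], "twist": 0, "hand": 1}, {"translation": [0, 0, 0], "twist": 0, "hand": 1}, {"translation": [0, 0, 0], "twist": 0, "hand": 1}])

```text
time: 16.25
tool_pos: [0.5581, 0.0135, 0.0339]
tool_rot: [-0.0, -0.694, 0.72, 0.0]
contact_force: [0.0, 0.6, -0.0]
gripper_width: 0.955
grasp_force: 0.0
```

Emit:
apply_moves(targets=[{"translation": [0.0, 0, -0.15], "twist": 0, "hand": 1}, {"translation": [0, 0, -0.3], "twist": 0, "hand": 1}, {"translation": [0, 0, -0.3], "twist": 0, "hand": 1}, {"translation": [0.3, 0, -0.3], "twist": 0, "hand": 1}, {"translation": [0.4, 0, -0.2], "twist": 0, "hand": 1}, {"translation": [0.4, 0, 0], "twist": 0, "hand": 1}, {"translation": [0.4, 0, 0], "twist": 0, "hand": 1}, {"translation": [0, 0, 0], "twist": 0, "hand": 1}])

```text
time: 17.05
tool_pos: [0.5531, -0.1405, 0.1613]
tool_rot: [0.0, -0.692, 0.722, -0.002]
contact_force: [0.3, 1.8, -0.2]
gripper_width: 0.999
grasp_force: 0.0
```

```bash
python3 - <<'E'
from h import *
k=get_calibration("wrist");w=grab_frame("wrist");t=grab_frame("top");s=grab_frame("side")
A=cv2.resize(t[200:300,180:320],(448,320),interpolation=3);B=cv2.resize(s[140:240,250:360],(352,320),interpolation=3)
cv2.imwrite("pics/f.png",np.hstack([A,B])[:,:,::-1]);cv2.imwrite("pics/w4.png",w[:,:,::-1])
g=cv2.cvtColor(t,cv2.COLOR_RGB2HSV);m=cv2.inRange(g,(10,60,120),(28,200,255));m[:,:265]=0;m[:,340:]=0;m[:230]=0;m[290:]=0
n,l,st,ce=cv2.connectedComponentsWithStats(m)
if n>1:
  i=1+np.argmax(st[1:,4]);W=np.array([ray("top",p[::-1],.032) for p in np.argwhere(l==i)])[:,:2];mu=W.mean(0);v=np.linalg.svd(W-mu)[2][0];p=(W-mu)@v;v=v if v[1]>0 else -v
  p=(W-mu)@v;e=mu+v*p.min();print(st[i],np.degrees(np.arctan2(v[1],v[0])),"end",e,"centre(top frame)",e+.165*v)
# stand shift check
a=cv2.imread("pics/top0.png",0)[215:300,195:280].astype(np.float32);b=cv2.cvtColor(t,cv2.COLOR_RGB2GRAY)[215:300,195:280].astype(np.float32);print(cv2.phaseCorrelate(a,b,cv2.createHanningWindow((85,85),cv2.CV_32F)))
E
```

```text
[294 253  13   6  62] 93.01397643234172 end [ 0.55743752 -0.01173833] centre(top frame) [0.5487619  0.15303343]
((0.022017065624680754, -0.004197240513953204), 1.0019046215952179)
```

View pics/f.png

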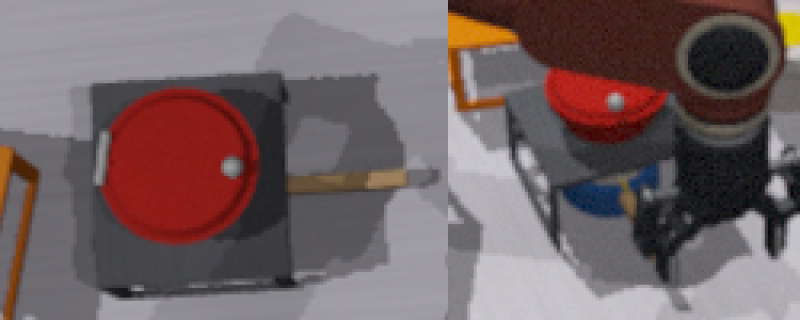

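The final picture shows the handle sticking about 90 mm out of the open front, at (290–410, 180) in the left half, and the blue can under the stand. The stand and dish have not shifted (0.02 px), and the gripper is clear.

```bash
python3 -c "
from plant import *
print(job_done())"
```

```text
the job is handed in; nothing more can be done
None
```

The vent dial reads 60 and the burner is centred under the black stand to within a few millimetres, handle out at the open front; the stand and dish didn't move, nothing else was touched, and I handed the job in at about 17 s.

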